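Seat the keyed drive collar on a locked crankshaft and hold it home for the circlip

TASK

Get the fan-drive collar ready for its circlip: first slide the flywheel lock by its black knob until its tongue is fully home in the flywheel's notch, so that the crankshaft stays on its timing mark. Then turn the knurled collar on the shaft until its hidden keyway drops over the cross pin, and push it fully home against its spring. Finish while still holding it pushed home, without letting go, and leave the hammer, spanner, tape and clip dish alone.

Things in the scene. Friction and masses are not known exactly. Their poses are not given: they have to be found in the camera images.
- lock (a joint): Flywheel lock, a steel slide bolt in a blue bracket at the flywheel's rim. Travel in m: 0 = drawn back, 0.034 = end stop, tongue fully home in the notch. Starts at 0 to 0.010. Slides with about 2 N of friction and stays where it is left.
- lock_knob (a point): Centre of the lock's upright black knob (19 mm diameter, 32 mm tall; this point is at mid height, 123 mm above the bench). It rides on the bolt. Its frame's +y is level and points along the slide to the flywheel's axis: the way to push. The bracket's straps lie 17 mm below this point; nothing taller stands within 60 mm of the knob.
- crank (a joint): Angle of crankshaft and flywheel, rad: 0 = on the timing mark, notch facing the lock; positive is anticlockwise from above. Starts within 0.02 of 0. It turns easily (0.015 N m) until the lock is home, then has about 0.04 rad of play either way.
- shaft_foot (a point): On the crank axis, in the top face of the dark flywheel (132 mm across, face 115 mm above the bench); z up along the upright shaft. The shaft is 20 mm in diameter and 60 mm tall, circlip groove 45 to 48 mm up. A 6 mm cross pin, 34 mm long, runs through it, centred 22 mm up.
- shaft_end (a point): Centre of the crank shaft's upper end, 60 mm above shaft_foot.
- collar: Knurled aluminium collar, loose on the shaft: ring 46 mm in diameter, 34 mm tall, 22 mm bore, about 0.2 kg. Origin at the centre of its underside, z up its axis. Keyway: a slot 9 mm wide, 17 mm deep, straight across the underside, closed to the outside, so it fits the pin every half turn. The slot is out of sight and its direction in this frame is not known.
- collar_grip (a point): On the collar's axis, 22 mm above its underside: a good grasp of the knurled side from above. Start: underside rests on the pin, 25 mm above shaft_foot, slot 0.45 rad or more off the pin. Turned under a light push it drops over the pin within half a turn, either way; fully home its underside is 8 mm above shaft_foot, slot roof on the pin, and the groove shows above it.
- spring_plate (a joint): Travel in m, downwards, of the brass spring plate (38 mm across) round the shaft under the collar: 0 = at rest, its top 16 mm above shaft_foot; 0.008 with the collar fully home. It pushes up with 5 N at rest and 11 N with the collar home, so a collar let go springs back up.
- hammer: Bystander: hammer, 260 mm long, lying on the bench; origin under its middle, x towards the head.
- spanner: Bystander: steel spanner, 180 mm long, lying on the bench; origin under its middle.
- tape: Bystander: roll of masking tape, 96 mm across and 24 mm tall, lying flat; origin at the centre of its underside.
- clip_dish: Bystander: round steel dish with circlips in it, 92 mm across and 22 mm tall; origin at the centre of its underside.
There are look-alikes about, which are no part of the job. Several things have the shape of the collar; the one meant has the colours described above.

How it is judged:
By the outcome, as a careful person would: the job done as asked, in the order asked, and still so for the second after the job is handed in, while the arm keeps its last pose, push and grip.
It also fails if it takes over 61 s, if anything falls off the work surface, if the arm or the gripper's body presses on something with over 40 N, if the wrist force passes 120 N, or if a joint passes its speed limit or range.

ROBOT

A 6-joint arm with a two-finger parallel gripper is mounted at the origin on the work surface. World frame = base frame: x ahead of the robot, y to its left, z up, the work surface at z = 0. Lengths are in m, angles in degrees, forces in N, time in s.
With the tool pointing down it reaches from about 0.375 to 0.9 m from the base axis. Payload 3.1 kg.
Tool frame: the origin (TCP) lies midway between the tips of the shut fingers; the grasp point (between the pads) lies 19 mm behind it; z points along the fingers, y is the direction in which the jaws open and shut (so a half turn about z gives the same grasp; the last joint's range is limited). The gripper opens to 87 mm and grips with 3 to 60 N. Pads are 19 mm wide; open, the fingers measure 117 mm over their backs; the gripper's body (75 mm by 190 mm) begins 51 mm behind the grasp point.
Start: joints at [57.668, 30.224, 82.088, -0, 67.689, -10.227], TCP at [0.235, 0.579, 0.223] pointing down, gripper open.
Joint ranges: [-176.69, 176.69], [-43.24, 126.21], [12.49, 139.97], [-82, 262], [0, 151.66], [-163.58, 163.58]. Speed limits (degrees/s): [159.86, 159.86, 180, 180, 180, 180].

INTERFACE

Orientations are given as a 3x3 rotation matrix whose columns are the frame's x, y, z axes.
In Python, from rig import status, vision, bot, models gives the robot as it stands.
- The arm moves only by the tool send_rows, never from a script. Its argument "moves" is a list of rows, each a list of 7 numbers: the shift along the tool's x, y, z in units of 25 mm (1.0 is 25 mm), then the turn, a rotation vector about the tool's x, y, z in units of 10 degrees (1.0 is 10 degrees), then the closure, from -1 (fully open) to 1 (shut), so that 0 is half open. In form: [[dx, dy, dz, rx, ry, rz, hand], ...]. A call has 1 to 12 rows; each row shifts and turns the commanded pose from where the row before left it, along the tool's axes as they then stand; what a row does not reach is not made up. A row lasts 1/8 s, in which the tool goes at most 62.5 mm and 10.7 degrees, less where a joint would pass 70% of its speed; a pose out of reach is approached as far as the arm can. A call is refused whole if a number of a shift passes 1 or a number of a turn 1, either way. A call with a gripper value outside its range is refused whole. The fingers move at their own pace and stop on an object; the grip force is fixed at half the most. Time passes only in rows, so rows that do not move let the fingers close. It gives the time, the measured TCP pose, the force and the opening at its end, in the units of the state.
- status.read_state(): the state, without advancing time (a new reading comes with each control period).
- vision.capture(name): name is "side" or "top"; returns a dict with "img" (480x640x3 uint8, red, green, blue), "depth" (480x640 float32, m along the optical axis (not along the pixel's ray), 0 where there is no reading), "fx", "fy", "cx", "cy" (pixels), "pose" (4x4, takes a point from camera to world coordinates). Camera axes: x right, y up, looking along -z (the intrinsics and any distortion apply to the point x, -y, -z); pixel columns grow to the right and rows downward; lengths in m; the calibration is good to about 2 mm. A picture is of the moment at which its call begins.
- bot.hand_in(): hands the job in, once; it reports no verdict.
Trained networks look in the newest picture that a camera, given by its name, has taken for a name from the list of things; names that differ only in an ending like _2 or _b are one class to them, and where a whole thing is asked for, a point or a joint stands for the part that bears it (a point fixed in the world has none). Each returns a list of dicts, best first, with "confidence" (0 to 1); they miss things now and then, are a little off and sometimes report something else, mostly with a low value. They report only what shows in the picture. A call takes as long as a camera call. They do not tell look-alikes from the thing itself.
- models.masks_of(camera, name): "mask" (480x640 bool, what is visible of it) and "extent" ([left, top, right, bottom] in pixels, round what is visible of it).
- models.landmark_of(camera, name): "point" ([column, row] in pixels: a listed point, or the origin of a listed thing).
The state is a dict: "time_s": time; "joint_positions": joint angles; "qvel": joint speeds; "tau": joint torques, N m; "position": TCP position; "tcp_rot": TCP orientation; "force": force on the tool from outside, world axes, zero at the start; "moment": the same for the moment, N m; "opening": opening from 0.0 (shut) to 1.0 (fully open).
Only numpy, scipy, OpenCV 4.12 (cv2) and the standard library are available. Lean on these libraries where they do the work, as an engineer would, in place of code of your own. Each camera call takes 0.05 s, during which the arm holds its last target.

## Working session

There is one attempt and no reset: what is moved stays moved. The work goes in short steps, Python scripts to look and compute and a tool call to move; the robot and the scene stay as the last step left them, time stands still between calls to the robot, and variables do not carry over. Pictures are saved under pics/ and viewed, and the job is handed in when it is done.

Besides the shell and the picture viewer there is one more tool, called after "Emit:" by a JSON object that holds its "name" and its "arguments", one argument or row to a line. send_rows: Moves the arm, as the interface text tells. Its arguments: {"type":"object","properties":{"moves":{"type":"array"}},"required":["moves"]}

```bash
mkdir -p pics; ls; cat > h.py <<'E'
import numpy as np, cv2
from rig import status, vision, bot, models
def cap(n):
    return vision.capture(n)
def save(c,f,box=None,s=1):
    im=c["img"][:,:,::-1]
    if box: im=im[box[1]:box[3],box[0]:box[2]]
    if s!=1: im=cv2.resize(im,None,fx=s,fy=s,interpolation=cv2.INTER_CUBIC)
    cv2.imwrite("pics/"+f,im)
def ray(c,uv):
    d=np.array([(uv[0]-c["cx"])/c["fx"],-(uv[1]-c["cy"])/c["fy"],-1.])
    P=np.array(c["pose"]); return P[:3,3],P[:3,:3]@d
def at_z(c,uv,z):
    o,d=ray(c,uv); return o+d*(z-o[2])/d[2]
def at_depth(c,uv):
    o,d=ray(c,uv); u,v=int(round(uv[0])),int(round(uv[1]))
    return o+d*float(c["depth"][v,u])
def tri(c1,u1,c2,u2):
    o1,d1=ray(c1,u1);o2,d2=ray(c2,u2)
    A=np.stack([d1,-d2],1); s=np.linalg.lstsq(A,o2-o1,rcond=None)[0]
    a=o1+d1*s[0];b=o2+d2*s[1]; return (a+b)/2,np.linalg.norm(a-b)
E
python3 - <<'E'
from h import *
np.set_printoptions(precision=4,suppress=True)
print(status.read_state())
C={}
for n in("side","top"):
    C[n]=c=cap(n); save(c,n+"0.png"); print(n,{k:c[k] for k in c if k not in("img","depth")})
    for t in("lock_knob","collar","collar_grip","shaft_end","shaft_foot"):
        try:
            for r in models.landmark_of(n,t): print(n,t,np.round(r["point"],1),round(r["confidence"],2),at_depth(c,r["point"]))
        except Exception as e: print(t,e)
E
```

```text
pics
{'time_s': 0.0, 'joint_positions': array([ 57.667 ,  30.2793,  82.1557,   0.0011,  67.6891, -10.2284]), 'qvel': array([ 0.0579, -0.0901,  0.0442,  0.0983, -0.0414, -0.0548]), 'tau': array([ -0.001 , -44.0038, -17.659 ,   0.0631,   0.0584,  -0.0002]), 'position': array([0.2348, 0.5784, 0.2216]), 'tcp_rot': array([[-0.9265,  0.3763, -0.0012],
       [ 0.3763,  0.9265, -0.0018],
       [ 0.0004, -0.0021, -1.    ]]), 'force': array([-0.6328,  0.1642,  0.4374]), 'moment': array([0.0427, 0.0353, 0.0249]), 'opening': 0.9958864202413651}
side {'fx': 530.1978430775564, 'fy': 530.1978430775564, 'cx': 318.5207531495059, 'cy': 243.73831913754228, 'pose': array([[-0.993 ,  0.0861, -0.0814,  0.4273],
       [-0.1159, -0.5619,  0.8191,  0.9462],
       [ 0.0248,  0.8227,  0.5679,  0.7953],
       [ 0.    ,  0.    ,  0.    ,  1.    ]])}
side lock_knob [339.  235.3] 0.7 [ 0.481  -0.0604  0.1257]
side lock_knob [308.3 255.2] 0.46 [0.5318 0.0938 0.1744]
side collar [386.3 332.7] 0.82 [0.3618 0.1382 0.0276]
side collar [304.2 263.8] 0.7 [0.5398 0.0946 0.1527]
side collar [374.6 378.5] 0.63 [0.3822 
[... 938 characters left out ...]
.    ]])}
top lock_knob [345.5 259.6] 0.54 [ 0.482  -0.0817  0.0999]
top collar [350.8 233.8] 0.67 [ 0.5718 -0.1047  0.0042]
top collar [279.6 307.8] 0.54 [ 0.3566  0.1099 -0.0009]
top collar [234.5 300.6] 0.5 [ 0.3802  0.242  -0.0002]
top collar [286.7 242.8] 0.49 [0.5198 0.075  0.175 ]
top collar_grip [348.3 233.5] 0.68 [ 0.5674 -0.0955  0.0337]
top collar_grip [231.2 303. ] 0.66 [ 0.3734  0.2517 -0.0007]
top collar_grip [286.6 237.2] 0.63 [0.5348 0.0752 0.1745]
top collar_grip [261.9 182.3] 0.54 [0.73   0.1589 0.0263]
top collar_grip [279.7 308.7] 0.52 [ 0.354   0.1096 -0.0006]
top shaft_end [289.2 240.8] 0.58 [0.5248 0.0684 0.176 ]
top shaft_foot [288.7 237.6] 0.97 [0.5321 0.0691 0.1835]
```

View pics/side0.png

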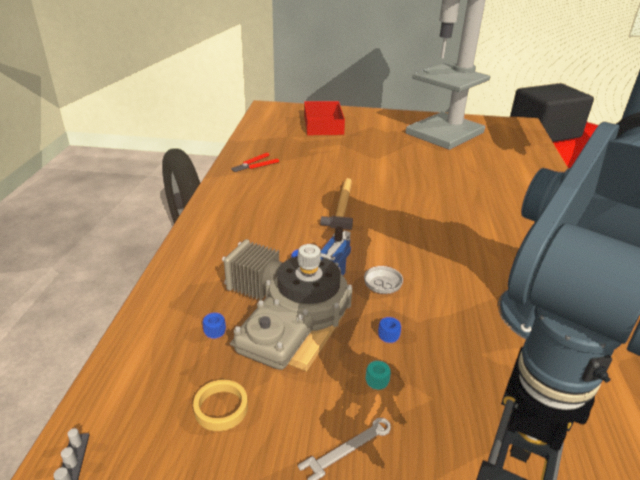

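View pics/top0.png

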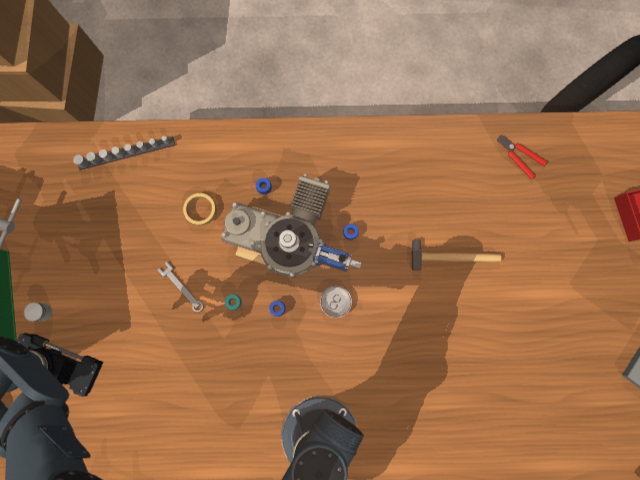

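```bash
python3 - <<'E'
from h import *
im=cv2.imread("pics/side0.png")[180:330,240:420]; cv2.imwrite("pics/side0c.png",cv2.resize(im,None,fx=4,fy=4,interpolation=cv2.INTER_CUBIC))
im=cv2.imread("pics/top0.png")[190:300,240:390]; cv2.imwrite("pics/top0c.png",cv2.resize(im,None,fx=5,fy=5,interpolation=cv2.INTER_CUBIC))
E
```

```text
(no output)
```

View pics/side0c.png

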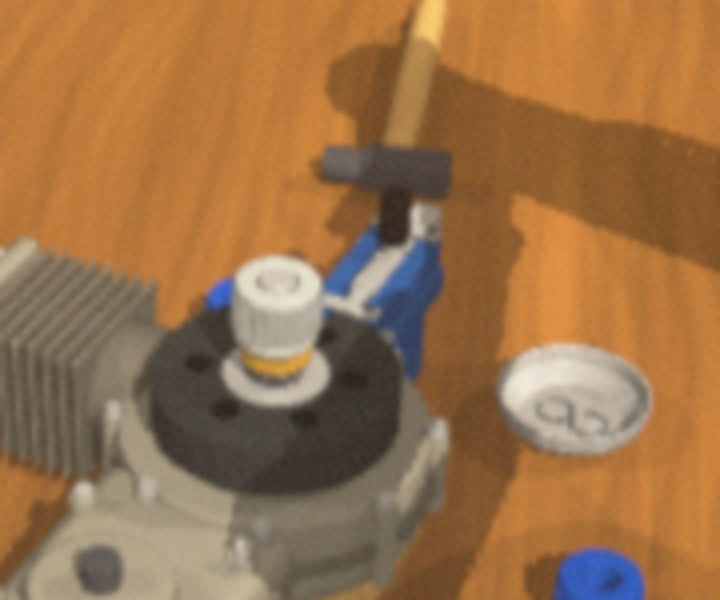

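View pics/top0c.png

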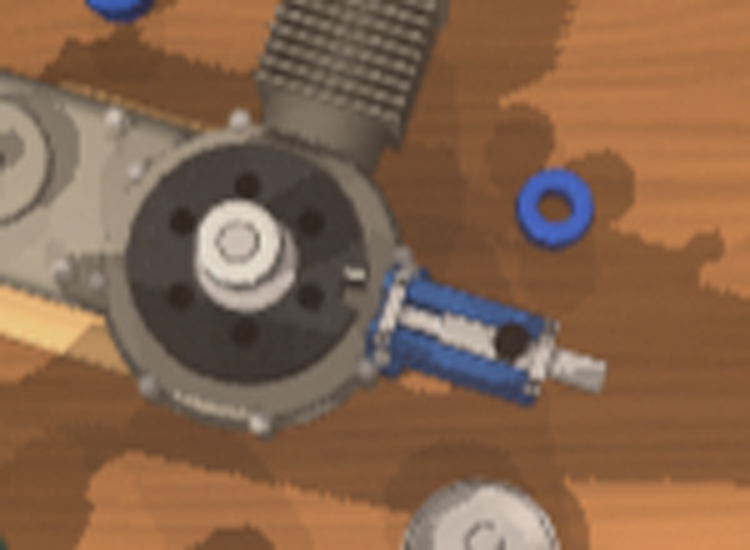

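Pictures: the silver knurled collar stands on the shaft at side (310,256) and top (288,238). The black knob is on the blue bracket at side (339,234) and top (342,258). Collar look-alikes are the blue rings at side (387,330), side (214,325) and top (351,231), and the green one at (377,375). Only the silver one on the crank shaft fits "knurled aluminium on the shaft", and the crops confirm it.

```bash
python3 - <<'E'
from h import *
np.set_printoptions(precision=4,suppress=True)
s=cap("side");t=cap("top")
print("knob tri(top face)",tri(s,(339,229),t,(342.5,258.2)))
print("knob z",at_z(s,(338.9,234),.123),at_z(t,(342.5,258.2),.139))
print("collar top", tri(s,(309.7,249.5),t,(287.7,238)), at_z(s,(309.7,249.5),.175),at_z(t,(287.7,238),.175))
# circle fit from depth
for c,n in((s,"s"),(t,"t")):
    v,u=np.mgrid[0:480,0:640]
    P=np.array(c["pose"]);d=np.stack([(u-c["cx"])/c["fx"],-(v-c["cy"])/c["fy"],-np.ones_like(u,float)],-1)
    X=P[:3,3]+(d*c["depth"][...,None])@P[:3,:3].T
    m=(np.hypot(X[...,0]-.533,X[...,1]-.072)<.04)&(X[...,2]>.168)&(X[...,2]<.185)
    q=X[m]; print(n,"collar top",len(q),q.mean(0),q.min(0),q.max(0), np.median(q[:,2]))
    m=(np.hypot(X[...,0]-.533,X[...,1]-.072)<.08)&(X[...,2]>.108)&(X[...,2]<.12)
    q=X[m]; A=q[:,:2].astype(np.float32); print(n,"fly",len(q),cv2.minEnclosingCircle(A))
    m=(np.hypot(X[...,0]-.49,X[...,1]+.05)<.05)&(X[...,2]>.125)&(X[...,2]<.15)
    q=X[m]; print(n,"knob",len(q),q.mean(0) if len(q) else 0, q.min(0) if len(q) else 0,q.max(0)if len(q) else 0)
# bracket ends in top for slide direction: silver bolt ends
a=at_z(t,(240+400/5,190+310/5),.1);b=at_z(t,(240+600/5,190+373/5),.1);print("slide dir",(a-b)/np.linalg.norm(a-b))
for n in("side","top"):
  for nm in ("lock_knob","lock","collar_grip","shaft_end"):
    print(n,nm,[(np.round(r["extent"]),round(r["confidence"],2)) for r in models.masks_of(n,nm)][:3])
E
```

```text
knob tri(top face) (array([ 0.482 , -0.0719,  0.1352]), np.float64(0.000933697245330686))
knob z [ 0.4819 -0.0697  0.123 ] [ 0.481  -0.0717  0.139 ]
collar top (array([0.5323, 0.0724, 0.1735]), np.float64(0.001020620972932233)) [0.5315 0.0746 0.175 ] [0.5325 0.0723 0.175 ]
s collar top 274 [0.5324 0.0798 0.1742] [0.5105 0.0543 0.1681] [0.5543 0.0989 0.1784] 0.17482046764812315
s fly 1732 ((0.5286455154418945, 0.06945379078388214), 0.0756748840212822)
s knob 69 [ 0.4832 -0.0651  0.1356] [ 0.4747 -0.0809  0.1251] [ 0.4919 -0.0571  0.1429]
t collar top 214 [0.5309 0.0732 0.1743] [0.5096 0.0532 0.1682] [0.5522 0.093  0.182 ] 0.17435152924889408
t fly 1475 ((0.532062828540802, 0.07337307929992676), 0.06703661382198334)
t knob 42 [ 0.4818 -0.0703  0.1385] [ 0.4734 -0.0788  0.1265] [ 0.4899 -0.0622  0.1443]
slide dir [0.3218 0.9468 0.    ]
side lock_knob [(array([329., 225., 351., 256.]), 0.5), (array([299., 419., 387., 480.]), 0.45)]
side lock [(array([327., 227., 354., 257.]), 0.6), (array([191., 384., 246., 431.]), 0.42)]
side collar_grip [(array([202., 314., 225., 336.]), 0.94), (array([364., 358., 391., 387.]), 0.9), (array([296., 247., 325., 268.]), 0.71)]
side shaft_end [(array([276., 246., 341., 303.]), 0.7), (array([330., 226., 349., 256.]), 0.68)]
top lock_knob [(array([322., 253., 360., 271.]), 0.48)]
top lock [(array([321., 252., 360., 268.]), 0.82)]
top collar_grip [(array([223., 295., 243., 313.]), 0.76), (array([286., 231., 296., 244.]), 0.52), (array([342., 222., 361., 238.]), 0.49)]
top shaft_end [(array([265., 220., 311., 268.]), 0.57)]
```

Emit:
{"name": "send_rows", "arguments": {
  "moves": [
    [-0.4,-0.4,0,0,0,0,-1],
    [-0.9,-0.96,0,0,0,0,-1],
    [-0.9,-0.97,0,0,0,0,-1],
    [-0.9,-0.97,0,0,0,0,-1],
    [-0.9,-0.97,0,0,0,0,-1],
    [-0.9,-0.97,0,0,0,0,-1],
    [-0.9,-0.97,0,0,0,0,-1],
    [-0.9,-0.97,0,0,0,0,-1],
    [-0.9,-0.97,0,0,0,0,-1],
    [-0.9,-0.97,0,0,0,0,-1],
    [-0.9,-0.97,0,0,0,0,-1],
    [-0.9,-0.97,0,0,0,0,-1]
  ]
}}

```text
time_s: 2.6
position: [0.3696, 0.2243, 0.2227]
tcp_rot: [[-0.926, 0.376, 0.0], [0.376, 0.926, -0.0], [-0.0, -0.0, -1.0]]
force: [0.4, 0.2, 0.1]
opening: 0.999
```

Emit:
{"name": "send_rows", "arguments": {
  "moves": [
    [-0.9,-0.97,0,0,0,0,-1],
    [-0.9,-0.97,0,0,0,0,-1],
    [-0.9,-0.97,0,0,0,0,-1],
    [-0.9,-0.97,0,0,0,0,-1],
    [-0.9,-0.97,0,0,0,0,-1],
    [-0.9,-0.97,0,0,0,0,-1],
    [-0.9,-0.97,0,0,0,0,-1],
    [-0.9,-0.97,0,0,0,0,-1],
    [-0.9,-0.97,0,0,0,0,-1],
    [-0.42,-0.57,0,0,0,0,-1]
  ]
}}

```text
time_s: 3.85
position: [0.4796, -0.0714, 0.2227]
tcp_rot: [[-0.926, 0.378, 0.0], [0.378, 0.926, -0.0], [-0.001, -0.0, -1.0]]
force: [0.8, -0.4, -0.4]
opening: 1.001
```

Emit:
{"name": "send_rows", "arguments": {
  "moves": [
    [0,0,0,0,0,0.97,-1],
    [0,0,0,0,0,0.97,-1],
    [0,0,0,0,0,0.97,-1],
    [0,0,0,0,0,0.97,-1],
    [0,0,0,0,0,0.97,-1],
    [0,0,0,0,0,0.97,-1],
    [0,0,0,0,0,0.97,-1],
    [0,0,0,0,0,0.97,-1],
    [0,0,0,0,0,0.97,-1],
    [0,0,0,0,0,0,-1],
    [0,0,0,0,0,0,-1]
  ]
}}

```text
time_s: 5.22
position: [0.4791, -0.0694, 0.2226]
tcp_rot: [[0.33, 0.944, -0.0], [0.944, -0.33, 0.0], [0.0, -0.0, -1.0]]
force: [-1.0, -0.3, -0.1]
opening: 1.001
```

Emit:
{"name": "send_rows", "arguments": {
  "moves": [
    [-0.04,0.12,0.5,0,0,0,-0.4],
    [0,0,0.9,0,0,0,-0.2],
    [0,0,0.9,0,0,0,0],
    [0,0,0.9,0,0,0,0],
    [0,0,0.7,0,0,0,0],
    [0,0,0.4,0,0,0,0],
    [0,0,0.12,0,0,0,0],
    [0,0,0,0,0,0,0]
  ]
}}

```text
time_s: 6.22
position: [0.4822, -0.0716, 0.1121]
tcp_rot: [[0.332, 0.943, 0.0], [0.943, -0.332, -0.0], [-0.0, 0.0, -1.0]]
force: [0.9, -0.1, 0.3]
opening: 0.501
```

```bash
python3 - <<'E'
from h import *
s=cap("side");t=cap("top")
save(s,"s1.png",(260,150,420,300),4.9);save(t,"t1.png",(250,190,390,300),5)
st=status.read_state();print(st["position"],st["force"],st["opening"])
E
```

```text
[ 0.48247008 -0.07166017  0.11253491] [ 0.73199079  0.41244403 -0.30420668] 0.5032564832600755
```

View pics/s1.png

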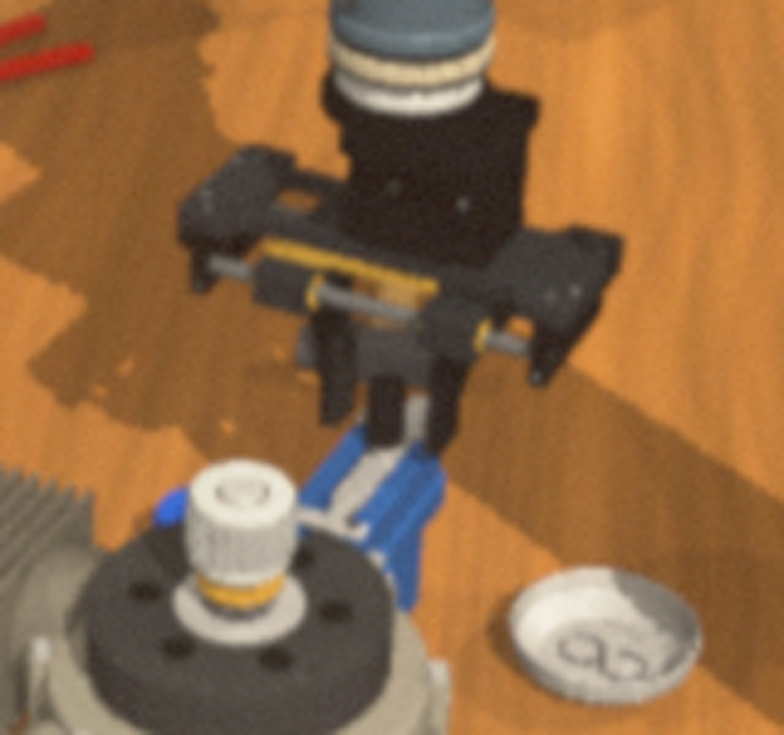

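View pics/t1.png

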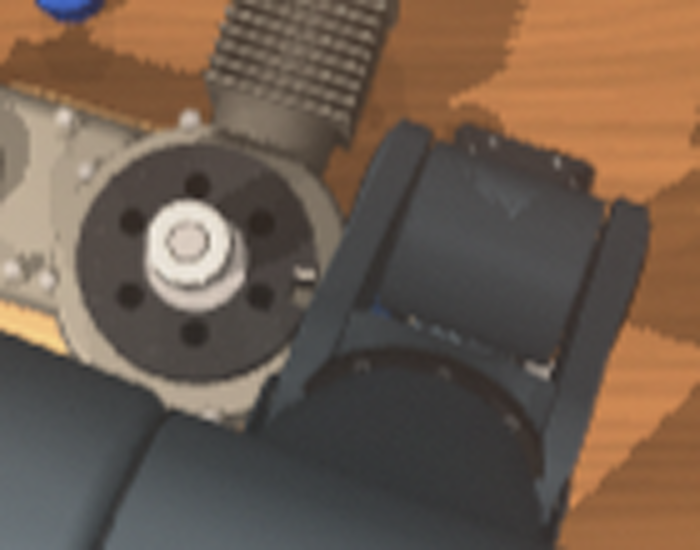

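The side crop shows the knob at crop (383,405) between the two fingers, slightly nearer the left one. I'll close on it and push.

Emit:
{"name": "send_rows", "arguments": {
  "moves": [
    [0,0,0,0,0,0,1],
    [0,0,0,0,0,0,1],
    [0,0,0,0,0,0,1],
    [0,0,0,0,0,0,1]
  ]
}}

```text
time_s: 6.82
position: [0.4833, -0.072, 0.1123]
tcp_rot: [[0.332, 0.943, 0.003], [0.943, -0.332, -0.001], [0.0, 0.003, -1.0]]
force: [2.4, -0.8, -0.9]
opening: 0.205
```

Emit:
{"name": "send_rows", "arguments": {
  "moves": [
    [0.1,0,0,0,0,0,1],
    [0.2,0,0,0,0,0,1],
    [0.2,0,0,0,0,0,1],
    [0.2,0,0,0,0,0,1],
    [0.1,0,0,0,0,0,1],
    [0,0,0,0,0,0,1]
  ]
}}

```text
time_s: 7.58
position: [0.49, -0.0524, 0.1123]
tcp_rot: [[0.332, 0.943, 0.003], [0.943, -0.332, -0.0], [0.0, 0.003, -1.0]]
force: [4.2, -2.2, 0.1]
opening: 0.211
```

Emit:
{"name": "send_rows", "arguments": {
  "moves": [
    [0.1,0,0,0,0,0,1],
    [0.1,0,0,0,0,0,1],
    [0.1,0,0,0,0,0,1],
    [0,0,0,0,0,0,1]
  ]
}}

```text
time_s: 8.07
position: [0.4917, -0.0473, 0.1123]
tcp_rot: [[0.33, 0.944, 0.001], [0.944, -0.33, -0.004], [-0.003, 0.002, -1.0]]
force: [1.3, -9.9, 0.3]
opening: 0.207
```

Emit:
{"name": "send_rows", "arguments": {
  "moves": [
    [0.06,0,0,0,0,0,1],
    [0.04,0,0,0,0,0,1],
    [0,0,0,0,0,0,1]
  ]
}}

```text
time_s: 8.45
position: [0.4918, -0.0471, 0.1124]
tcp_rot: [[0.328, 0.945, -0.001], [0.944, -0.328, -0.007], [-0.007, 0.002, -1.0]]
force: [-2.3, -18.1, 0.0]
opening: 0.213
```

```bash
python3 - <<'E'
from h import *
s=cap("side");t=cap("top")
save(s,"s2.png",(260,150,420,300),4.9);save(t,"t2.png",(250,190,390,300),5)
st=status.read_state();print(st["position"],st["force"],st["opening"])
E
```

```text
[ 0.49179332 -0.04712102  0.11235391] [ -1.91041936 -18.20608602   1.02544591] 0.2078120255040974
```

View pics/s2.png

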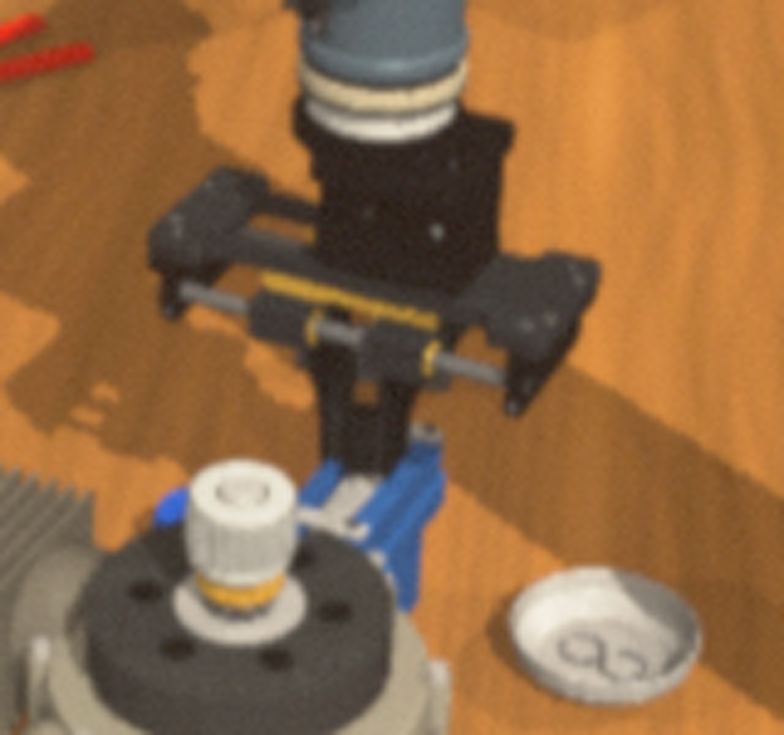

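View pics/t2.png

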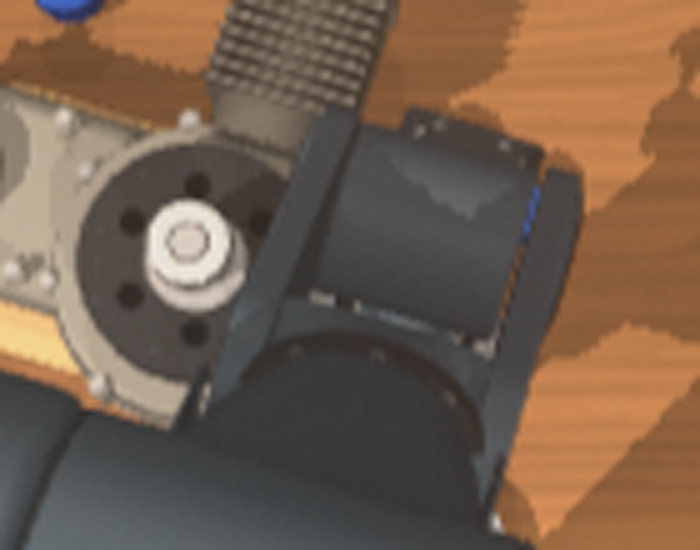

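Emit:
{"name": "send_rows", "arguments": {
  "moves": [
    [-0.08,0,0,0,0,0,1],
    [0,0,0,0,0,0,0],
    [0,0,0,0,0,0,0],
    [0,0,0,0,0,0,0],
    [0,0,0.0,0,0,0,0],
    [0,0,-0.5,0,0,0,0],
    [0,0,-1,0,0,0,0],
    [0,0,-1,0,0,0,0],
    [-1,0,-1,0,0,0,0],
    [-1,0,0,0,0,0,0],
    [-1,0,0,0,0,0,0],
    [-1,0,0,0,0,0,0]
  ]
}}

```text
time_s: 10.05
position: [0.4579, -0.14, 0.2006]
tcp_rot: [[0.332, 0.943, 0.001], [0.943, -0.332, -0.0], [-0.0, 0.001, -1.0]]
force: [-0.6, -0.3, 0.2]
opening: 0.5
```

```bash
python3 - <<'E'
from h import *
s=cap("side");t=cap("top")
save(s,"s3.png",(260,150,420,300),4.9);save(t,"t3.png",(250,190,390,300),5)
st=status.read_state();print(st["position"],st["force"],st["opening"])
E
```

```text
[ 0.45793606 -0.14119689  0.20042947] [0.67808088 0.74299404 0.0019228 ] 0.5004540051994174
```

View pics/s3.png

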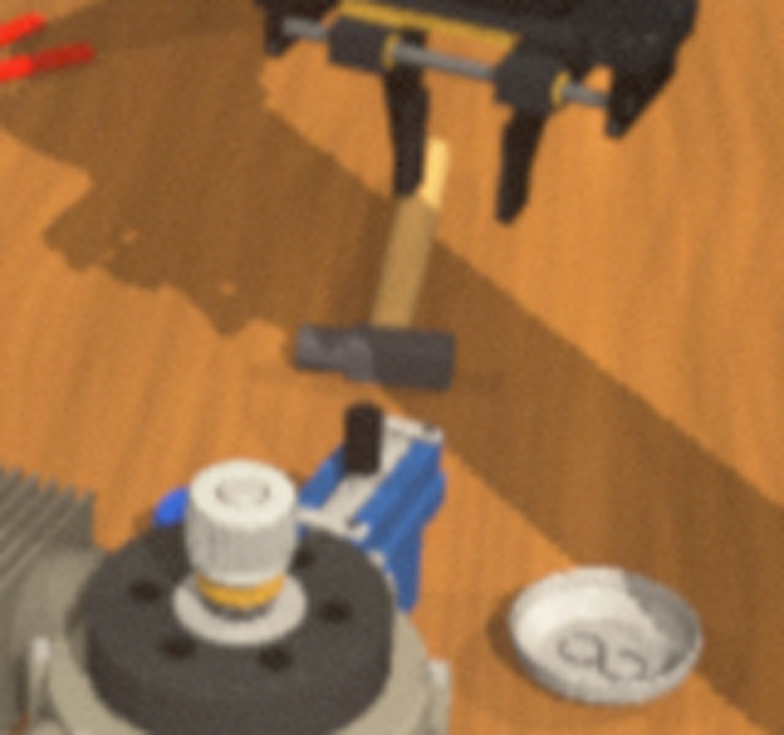

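View pics/t3.png

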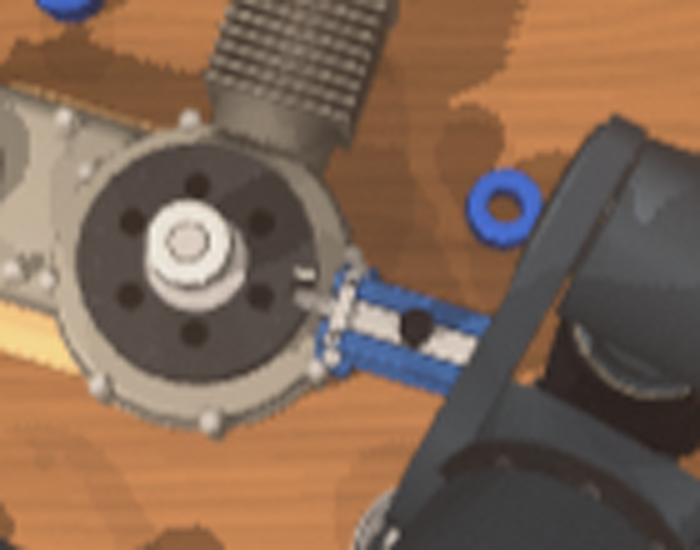

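The tongue, at top crop (300,297), now sits fully in the flywheel notch, and it stopped hard at 18 N. The knob has moved to (416,326). Hammer and dish are undisturbed. Next is the collar.

Emit:
{"name": "send_rows", "arguments": {
  "moves": [
    [0.5,0,0,0,0,0,-0.5],
    [1,0,0,0,0,0,-0.6],
    [1,0,0,0,0,0,-0.6],
    [1,0,0,0,0,0,-0.6],
    [1,0,0,0,0,0,-0.6],
    [1,0,0,0,0,0,-0.6],
    [1,0,0,0,0,0,-0.6],
    [1,0,0,0,0,0,-0.6],
    [1,-0.04,0,0,0,0,-0.6],
    [0.5,0,0,0,0,0,-0.6]
  ]
}}

```text
time_s: 11.4
position: [0.5316, 0.076, 0.1996]
tcp_rot: [[0.329, 0.944, -0.0], [0.944, -0.329, 0.001], [0.0, -0.001, -1.0]]
force: [0.5, -0.1, -0.4]
opening: 0.8
```

Emit:
{"name": "send_rows", "arguments": {
  "moves": [
    [0,0,0,0,0,1,-0.6],
    [0,0,0,0,0,1,-0.6],
    [0,0,0,0,0,1,-0.6],
    [0,0,0,0,0,1,-0.6],
    [0,0,0,0,0,0,-0.6],
    [0,0,0,0,0,0,-0.6]
  ]
}}

```text
time_s: 12.15
position: [0.5317, 0.0735, 0.1996]
tcp_rot: [[0.859, 0.511, -0.0], [0.511, -0.859, 0.0], [-0.0, -0.0, -1.0]]
force: [-0.8, -0.2, 0.1]
opening: 0.796
```

```bash
python3 - <<'E'
from h import *
s=cap("side")
save(s,"s4.png",(240,150,400,300),4.9)
st=status.read_state();print(st["position"],st["tcp_rot"],st["joint_positions"],st["force"],st["opening"])
E
```

```text
[0.53178039 0.07339119 0.199574  ] [[ 8.59631035e-01  5.10915311e-01 -1.67500725e-04]
 [ 5.10915319e-01 -8.59631047e-01  6.77835448e-06]
 [-1.40525658e-04 -9.14055701e-05 -9.99999986e-01]] [-4.07535807e+00  2.51809078e+01  9.61807722e+01 -3.45041732e-04
  5.86479204e+01  5.52000036e+01] [ 0.8372122  -0.87288531  0.1489185 ] 0.8014226151732374
```

View pics/s4.png

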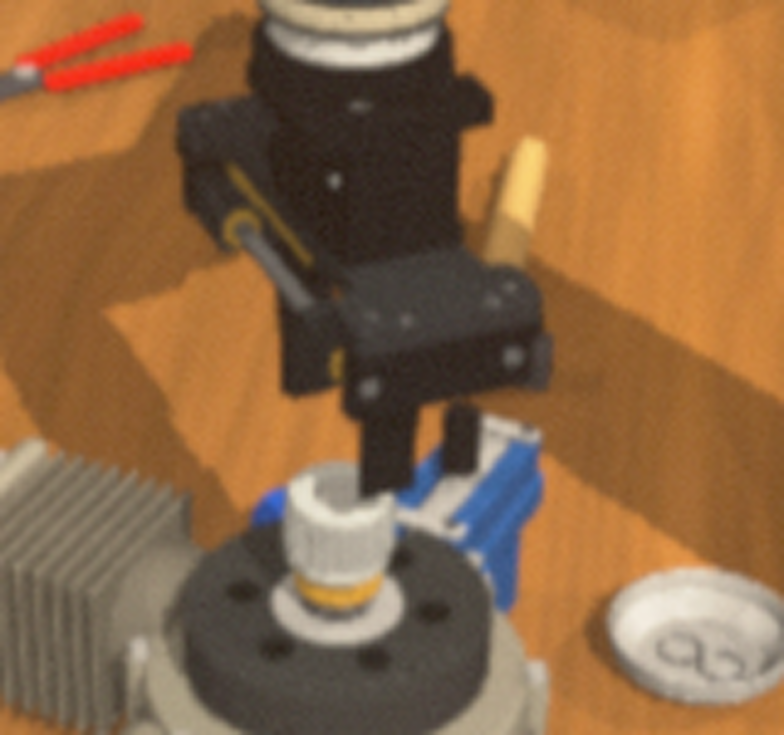

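Emit:
{"name": "send_rows", "arguments": {
  "moves": [
    [-0.01,0.03,0.4,0,0,0,-0.6],
    [0,0,0.6,0,0,0,-0.6],
    [0,0,0.6,0,0,0,-0.6],
    [0,0,0.46,0,0,0,-0.6],
    [0,0,0.2,0,0,0,-0.6],
    [0,0,0,0,0,0,-0.6]
  ]
}}

```text
time_s: 12.95
position: [0.5319, 0.0723, 0.1426]
tcp_rot: [[0.861, 0.509, -0.001], [0.509, -0.861, 0.0], [-0.001, -0.0, -1.0]]
force: [-0.3, -1.1, 0.1]
opening: 0.803
```

Emit:
{"name": "send_rows", "arguments": {
  "moves": [
    [0,0,0,0,0,0,0],
    [0,0,0,0,0,0,1],
    [0,0,0,0,0,0,1],
    [0,0,0,0,0,0,1]
  ]
}}

```text
time_s: 13.45
position: [0.5323, 0.0723, 0.1434]
tcp_rot: [[0.861, 0.509, 0.001], [0.509, -0.861, -0.0], [0.001, 0.0, -1.0]]
force: [-1.0, 0.5, 1.0]
opening: 0.514
```

```bash
python3 - <<'E'
from h import *
s=cap("side")
save(s,"s5.png",(240,150,400,300),4.9)
st=status.read_state();print(st["position"],st["joint_positions"],st["force"],st["moment"],st["opening"])
E
```

```text
[0.53226783 0.07234042 0.14337148] [-4.18561569e+00  2.98725733e+01  9.91434320e+01 -8.35488217e-04
  5.09478904e+01  5.52160351e+01] [-0.60944158 -0.46045656  1.60471532] [-0.11087888  0.18653914  0.01161431] 0.5164524249968835
```

View pics/s5.png

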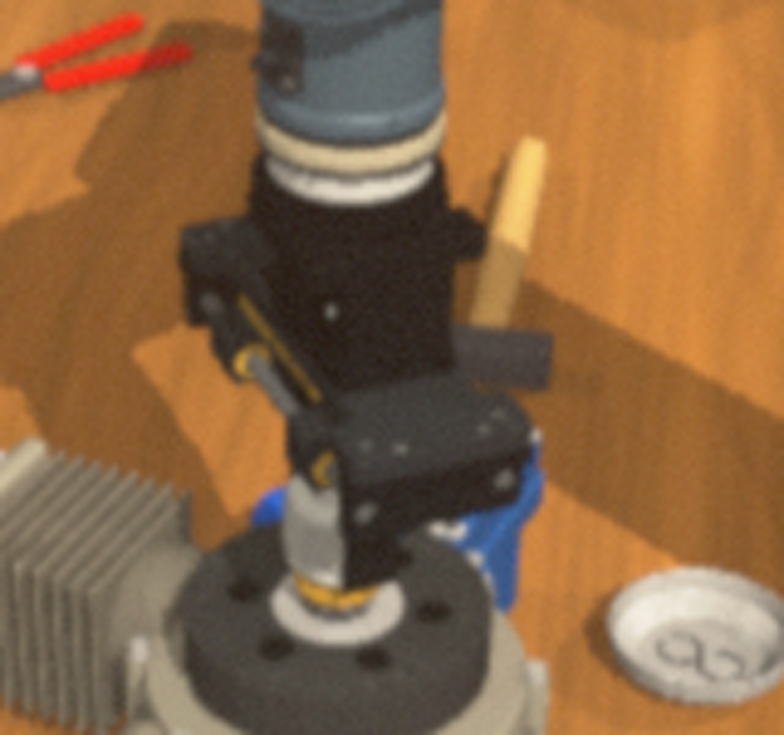

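The collar at crop (315,530) is gripped centrally, with the opening at about 45 mm and small side forces. I'll apply a light push.

Emit:
{"name": "send_rows", "arguments": {
  "moves": [
    [0,0,0.06,0,0,0,1],
    [0,0,0,0,0,0,1],
    [0,0,0,0,0,0,1]
  ]
}}

```text
time_s: 13.88
position: [0.5324, 0.0724, 0.1431]
tcp_rot: [[0.861, 0.509, 0.001], [0.509, -0.861, -0.0], [0.001, 0.001, -1.0]]
force: [-2.3, -0.0, 10.6]
opening: 0.521
```

Emit:
{"name": "send_rows", "arguments": {
  "moves": [
    [0,0,0,0,0,-0.5,1],
    [0,0,0,0,0,-0.5,1],
    [0,0,0,0,0,-0.5,1]
  ]
}}

```text
time_s: 14.25
position: [0.5332, 0.0725, 0.1431]
tcp_rot: [[0.698, 0.716, 0.003], [0.716, -0.698, 0.0], [0.002, 0.002, -1.0]]
force: [-1.2, 0.9, 8.8]
opening: 0.516
```

Emit:
{"name": "send_rows", "arguments": {
  "moves": [
    [0,0,0,0,0,-0.5,1],
    [0,0,0,0,0,-0.5,1],
    [0,0,0,0,0,-0.4,1]
  ]
}}

```text
time_s: 14.62
position: [0.5335, 0.0727, 0.1432]
tcp_rot: [[0.505, 0.863, 0.004], [0.863, -0.505, 0.001], [0.002, 0.003, -1.0]]
force: [-1.0, 1.9, 9.3]
opening: 0.514
```

```bash
python3 - <<'E'
from h import *
s=cap("side");t=cap("top")
save(s,"s6.png",(240,150,400,300),4.9)
st=status.read_state();print(st["position"],st["force"],st["moment"],st["opening"])
E
```

```text
[0.53351002 0.07266187 0.14315811] [-0.70325863  1.60420453  8.69838957] [ 0.23243645  0.17720294 -0.04949911] 0.5183696473889108
```

View pics/s6.png

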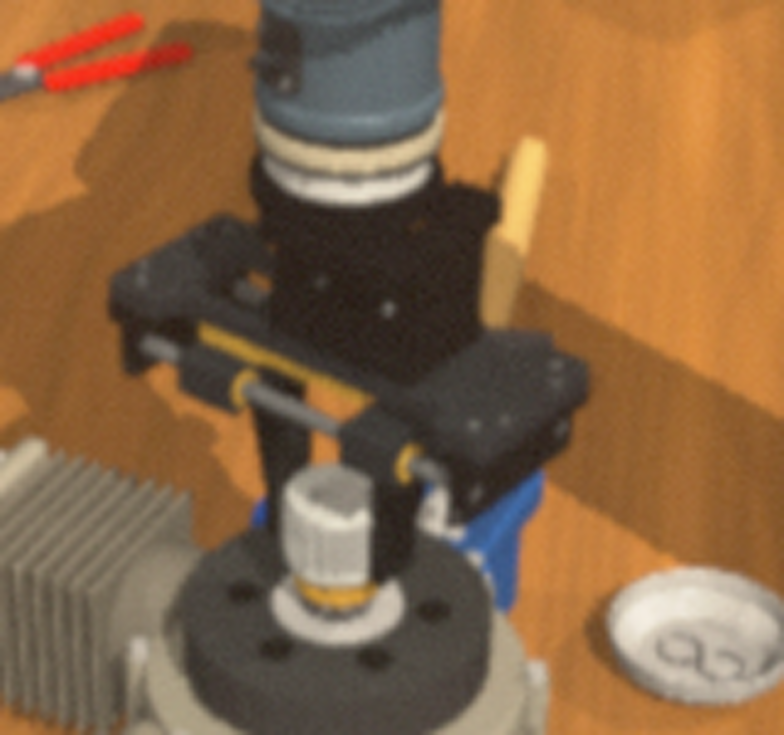

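The collar is still at its starting height and the flywheel hasn't turned, so I'll keep turning.

Emit:
{"name": "send_rows", "arguments": {
  "moves": [
    [0,0,0,0,0,-0.4,1],
    [0,0,0,0,0,-0.4,1],
    [0,0,0,0,0,-0.4,1]
  ]
}}

```text
time_s: 15.1
position: [0.5336, 0.0728, 0.1431]
tcp_rot: [[0.314, 0.949, 0.004], [0.949, -0.314, 0.001], [0.002, 0.003, -1.0]]
force: [0.1, 1.3, 8.5]
opening: 0.517
```

Emit:
{"name": "send_rows", "arguments": {
  "moves": [
    [0,0,0,0,0,-0.4,1],
    [0,0,0,0,0,-0.4,1],
    [0,0,0,0,0,-0.4,1]
  ]
}}

```text
time_s: 15.48
position: [0.5336, 0.0728, 0.1431]
tcp_rot: [[0.11, 0.994, 0.004], [0.994, -0.11, 0.001], [0.001, 0.004, -1.0]]
force: [0.5, 1.0, 8.9]
opening: 0.517
```

Emit:
{"name": "send_rows", "arguments": {
  "moves": [
    [0,0,0,0,0,-0.4,1],
    [0,0,0,0,0,-0.4,1],
    [0,0,0,0,0,-0.4,1]
  ]
}}

```text
time_s: 15.85
position: [0.5337, 0.0727, 0.1432]
tcp_rot: [[-0.099, 0.995, 0.004], [0.995, 0.099, 0.001], [0.0, 0.004, -1.0]]
force: [0.3, 2.5, 9.1]
opening: 0.518
```

Emit:
{"name": "send_rows", "arguments": {
  "moves": [
    [0,0,0,0,0,-0.4,1],
    [0,0,0,0,0,-0.4,1]
  ]
}}

```text
time_s: 16.1
position: [0.5337, 0.0727, 0.1431]
tcp_rot: [[-0.237, 0.972, 0.004], [0.972, 0.237, 0.001], [-0.0, 0.004, -1.0]]
force: [0.1, 1.6, 9.0]
opening: 0.517
```

Emit:
{"name": "send_rows", "arguments": {
  "moves": [
    [0,0,0,0,0,-0.4,1],
    [0,0,0,0,0,-0.4,1],
    [0,0,0,0,0,-0.4,1]
  ]
}}

```text
time_s: 16.48
position: [0.5336, 0.0728, 0.143]
tcp_rot: [[-0.433, 0.901, 0.004], [0.901, 0.433, 0.001], [-0.001, 0.004, -1.0]]
force: [0.6, 1.4, 6.4]
opening: 0.514
```

Emit:
{"name": "send_rows", "arguments": {
  "moves": [
    [0,0,0,0,0,-0.4,1],
    [0,0,0,0,0,-0.4,1]
  ]
}}

```text
time_s: 16.73
position: [0.5334, 0.0722, 0.1421]
tcp_rot: [[-0.555, 0.832, 0.003], [0.832, 0.555, -0.0], [-0.002, 0.003, -1.0]]
force: [1.7, -0.8, -0.0]
opening: 0.513
```

It dropped (force fell to 0 and z sank). I'll turn about 2° more toward the slot centre and push down.

Emit:
{"name": "send_rows", "arguments": {
  "moves": [
    [0,0,0.06,0,0,-0.2,1],
    [0,0,0.1,0,0,0,1],
    [0,0,0,0,0,0,1]
  ]
}}

```text
time_s: 17.1
position: [0.5335, 0.0721, 0.1374]
tcp_rot: [[-0.582, 0.813, 0.003], [0.813, 0.582, -0.0], [-0.002, 0.002, -1.0]]
force: [4.5, -0.4, -2.0]
opening: 0.514
```

Emit:
{"name": "send_rows", "arguments": {
  "moves": [
    [0,0,0.1,0,0,0,1],
    [0,0,0.1,0,0,0,1],
    [0,0,0.1,0,0,0,1],
    [0,0,0,0,0,0,1]
  ]
}}

```text
time_s: 17.6
position: [0.5334, 0.0721, 0.1308]
tcp_rot: [[-0.582, 0.813, 0.003], [0.813, 0.582, -0.0], [-0.002, 0.002, -1.0]]
force: [3.9, -0.6, 4.8]
opening: 0.514
```

Emit:
{"name": "send_rows", "arguments": {
  "moves": [
    [0,0,0.1,0,0,0,1],
    [0,0,0.1,0,0,0,1],
    [0,0,0.05,0,0,0,1],
    [0,0,0,0,0,0,1]
  ]
}}

```text
time_s: 18.1
position: [0.5335, 0.0721, 0.1262]
tcp_rot: [[-0.582, 0.813, 0.004], [0.813, 0.582, -0.001], [-0.003, 0.003, -1.0]]
force: [2.3, -1.3, 15.8]
opening: 0.511
```

Emit:
{"name": "send_rows", "arguments": {
  "moves": [
    [0,0,0.05,0,0,0,1],
    [0,0,0,0,0,0,1],
    [0,0,0,0,0,0,1]
  ]
}}

```text
time_s: 18.48
position: [0.5335, 0.0721, 0.126]
tcp_rot: [[-0.582, 0.813, 0.004], [0.813, 0.582, -0.001], [-0.003, 0.003, -1.0]]
force: [-0.3, -1.8, 22.4]
opening: 0.515
```

```bash
python3 - <<'E'
from h import *
s=cap("side");t=cap("top")
save(s,"s7.png",(240,170,400,320),4.9);save(t,"t7.png",(240,190,390,300),5)
st=status.read_state();print(st["position"],st["force"],st["moment"],st["opening"])
E
```

```text
[0.53350514 0.07210151 0.12601272] [-0.40975677 -2.25883944 23.14251566] [-0.27197865  0.24110668  0.06556128] 0.5165477052176323
```

View pics/s7.png

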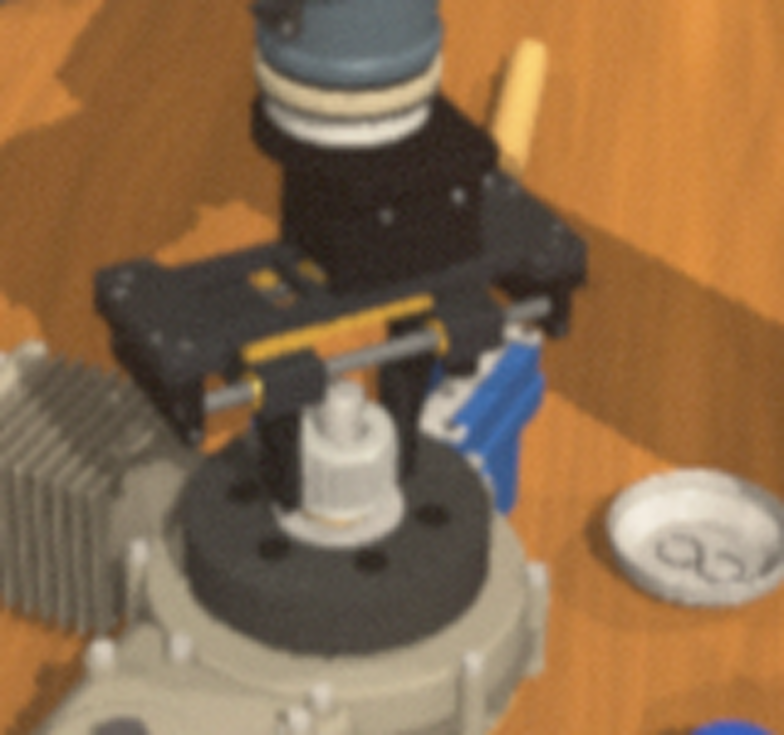

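View pics/t7.png

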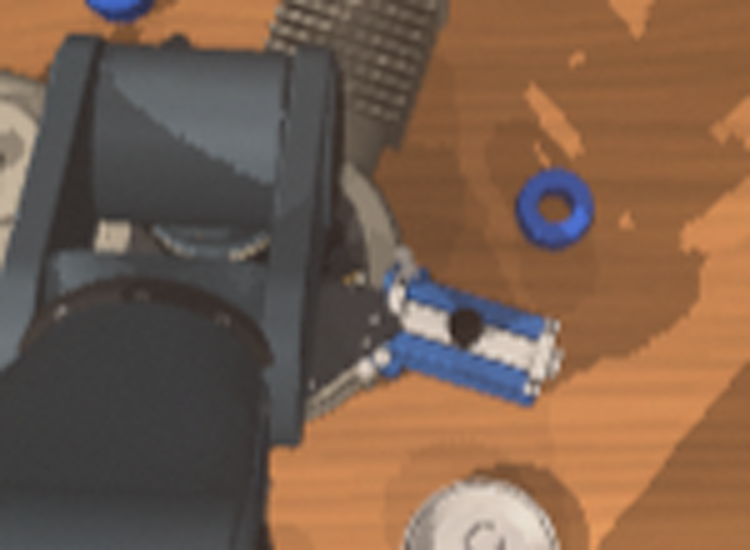

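The shaft now stands well clear of the collar at side crop (345,400), the collar is down at the plate, and the lock knob hasn't moved. I'll do a brief hold check.

Emit:
{"name": "send_rows", "arguments": {
  "moves": [
    [0,0,0,0,0,0,1],
    [0,0,0,0,0,0,1],
    [0,0,0,0,0,0,1],
    [0,0,0,0,0,0,1],
    [0,0,0,0,0,0,1],
    [0,0,0,0,0,0,1]
  ]
}}

```text
time_s: 19.32
position: [0.5335, 0.0721, 0.126]
tcp_rot: [[-0.582, 0.813, 0.004], [0.813, 0.582, -0.001], [-0.003, 0.003, -1.0]]
force: [-0.5, -0.6, 22.7]
opening: 0.513
```

```bash
python3 - <<'E'
from h import *
s=cap("side")
v,u=np.mgrid[0:480,0:640];c=s
P=np.array(c["pose"]);d=np.stack([(u-c["cx"])/c["fx"],-(v-c["cy"])/c["fy"],-np.ones_like(u,float)],-1)
X=P[:3,3]+(d*c["depth"][...,None])@P[:3,:3].T
for r,cc in((257,311),(258,308),(259,314),(251,310)): print(r,cc,X[r,cc],s["img"][r,cc])
st=status.read_state();print(st["position"],st["force"],st["opening"])
E
```

```text
257 311 [0.52772663 0.08166634 0.16168472] [193 184 167]
258 308 [0.53339418 0.08516397 0.16108089] [190 180 165]
259 314 [0.52139724 0.08263747 0.15805005] [183 176 160]
251 310 [0.53015048 0.08044171 0.17550669] [203 196 181]
[0.53352599 0.07209233 0.1260189 ] [-0.906398   -1.78100392 23.0441415 ] 0.5128516651097644
```

```bash
python3 -c "
from rig import bot
print(bot.hand_in())"
```

```text
the job is handed in; nothing more can be done
None
```

The flywheel lock is home and the collar is held fully down on its pin. I handed the job in at about 19 s, with the gripper still holding and pushing the collar.

- **Lock:** I gripped the black knob and slid it about 26 mm until it stopped hard at 18 N. The top picture then showed the tongue in the notch. The knob was still in that place at the last look, with the collar already down.
- **Collar:** I turned it under a push of about 9 N until it dropped over the pin, after roughly 95° of turning. I then pushed it down 17 mm in all, to a firm stop.
- **Last checks:** The arm was steady at z = 0.126 m with about 23 N of push and the grip unchanged. The collar's top measured about 0.158 m, against 0.157 m expected when home. The side camera showed the shaft standing clear above the collar; the groove itself was too fine to make out.
- **Bystanders:** The arm didn't touch the hammer, spanner, tape or clip dish. The hammer and dish looked unmoved in the later pictures; I didn't re-check the spanner and tape there.

No check failed or disagreed.

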